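# Diffuser on, shutter half open

### The job

Press the round diffuser cap on the white microscope lamp house straight down until it is fully home, then slide the upright tab of the sprung shutter from closed to half of its travel, level with the long middle mark, and hold it there with the fingers against its spring. Never let the shutter go all the way open, and leave the bottle, the cup and the slide box where they stand. The program finishes while the gripper is still holding the shutter half open: do not let go.

Things in the scene. Friction and masses are not known exactly. Their poses are not given: they have to be found in the camera images.
- lamp: White lamp house fixed to the bench, a box 130 mm in its x, 260 mm in its y, 88 mm high to its flat grey top deck. Origin: centre of its underside, on the bench. Its z is up; its y runs along the long side, from the cap's end (-y) to the shutter's end (+y), and is the direction in which the shutter opens. It is turned up to 0.7 rad either way from lining up with the world axes.
- cap_top (a point): Centre of the flat top of the diffuser cap: an off-white round cap, 48 mm in diameter (the flat top 45 mm) and 24 mm tall, on the light port at lamp x 0, y -80 mm. At the start it sits proud on the port, its top 120 to 123 mm above the bench (32 to 35 mm above the deck); pressed home its top is 113 mm above the bench. The point moves down with the cap.
- cap (a joint): How far the cap has been pressed straight down, m: at the start 0 to 0.003 (proud), 0.010 fully home (hard stop). It is guided and cannot tilt or come off. A tight grip ring in it resists with about 9 N all the way and keeps the cap wherever it is left.
- tab_grip (a point): Point on the middle of the shutter's upright black ribbed finger tab, 28 mm above the deck (116 mm above the bench), where to pinch or push it; moves with the tab. The tab is a plate 30 mm wide (lamp x), 10 mm thick (lamp y, the sliding direction), its top 40 mm above the deck, at lamp x 0 and y +20 mm closed, +70 mm fully open. 70 mm of free deck lies between it and the cap. Low guide strips 3 mm high run along the slide 21 mm to either side of its middle line.
- shutter (a joint): Shutter opening, m: 0 closed (start), 0.025 half travel, 0.050 fully open; it grows along the lamp's +y. A spring pushes it shut with about 3 N at closed, 7 N at half and 11 N at fully open; it springs shut if let go.
- half_mark (a point): Where point tab_grip stands at half travel: lamp x 0, y +45 mm, 28 mm above the deck. On the deck under it, on the lamp's +x side of the slot, a long white line (24 mm) marks half travel between two short lines for closed and fully open; the tab's little pointer runs along these lines.
- bottle: Bystander: small amber dropper bottle with a black cap, 36 mm in diameter, 75 mm tall, loose beside the lamp house. Origin: centre of its underside.
- cup: Bystander: pink plastic cup, 52 mm across the rim, 55 mm tall, loose beside the lamp house. Origin: centre of its underside.
- slidebox: Bystander: grey slide box 85 x 30 x 32 mm, loose beside the lamp house. Origin: centre of its underside.

How it is judged:
By the outcome, as a careful person would: the job done as asked, in the order asked, and still so for the second after the job is handed in, while the arm keeps its last pose, push and grip.
It also fails if it takes over 42 s, if anything falls off the work surface, if the arm or the gripper's body presses on something with over 40 N, if the wrist force passes 120 N, or if a joint passes its speed limit or range.

### The arm

A 6-joint arm with a two-finger parallel gripper is mounted at the origin on the work surface. World frame = base frame: x ahead of the robot, y to its left, z up, the work surface at z = 0. Lengths are in m, angles in rad, forces in N, time in s.
With the tool pointing down it reaches from about 0.25 to 0.725 m from the base axis. Payload 4 kg.
Tool frame: the origin (TCP) lies midway between the tips of the shut fingers; the grasp point (between the pads) lies 19 mm behind it; z points along the fingers, x is the direction in which the jaws open and shut, and the axes are right-handed (so a half turn about z gives the same grasp; the last joint's range is limited). The gripper opens to 85 mm and grips with 20 to 120 N. Pads are 22 mm wide; open, the fingers measure 114 mm over their backs; the gripper's body (76 mm by 85 mm) begins 54 mm behind the grasp point. The pads swing forward as they close: fully open they stand 13 mm farther back than shut.
Start: joints at [-1.153, 0.241, 0.005, 1.335, 0, 1.571], TCP at [0.203, -0.457, 0.195] pointing down, gripper open.
Joint ranges: [-2.72, 2.72], [-1.05, 1.87], [-1.09, 1.28], [-1.99, 2.15], [-1.42, 1.44], [-3.14, 3.14]. Speed limits (rad/s): [2.79, 2.79, 3.14, 3.14, 3.14, 3.14].

### API

Orientations are given as a unit quaternion [x, y, z, w].
In Python, from workcell import bot, vision, ticket gives the robot as it stands.
- The arm moves only by the tool play_rows, never from a script. Its argument "deltas" is one flat list of numbers, 5 for each row, row after row: the opening, from 0 (shut) to 1 (fully open), then the shift along the tool's x, y, z in units of 60 mm (1.0 is 60 mm), then the turn about the tool's z in degrees. A call has 1 to 12 rows; each row shifts and turns the pose as measured when the row begins, along the tool's axes as they then stand; what a row does not reach is not made up. A row lasts 1/8 s, in which the tool goes at most 62.5 mm and 10.7 degrees, less where a joint would pass 70% of its speed; a pose out of reach is approached as far as the arm can. A call is refused whole if a number of a shift passes 1 or a number of a turn 10.7, either way. A call with a gripper value outside its range is refused whole. The fingers move at their own pace and stop on an object; the grip force is fixed at half the most. Time passes only in rows, so rows that do not move let the fingers close. It gives the time, the measured TCP pose, the force and the opening at its end, in the units of the state.
- bot.get_obs(): the state, without advancing time (a new reading comes with each control period).
- vision.camera(name): name is "scene" or "top"; returns a dict with "color" (480x640x3 uint8, blue, green, red), "intrinsics" (3x3 intrinsics, pixels), "k1" (the pictures are not rectified: a ray, as slopes to the right and down, at radius r is drawn at 1 + k1 r^2 times it, then the intrinsics apply), "rvec" (rotation vector, rad) and "tvec" (3), from world to camera coordinates, as OpenCV has them. Camera axes: x right, y down, z forward; pixel columns grow to the right and rows downward; lengths in m; the calibration is good to about 2 mm. A picture is of the moment at which its call begins. There is no depth.
- ticket.job_done(): hands the job in, once; it reports no verdict.
The state is a dict: "clock": time; "joint_pos": joint angles; "joint_vel": joint speeds; "tau": joint torques, N m; "eef_pos": TCP position; "tool_rot": TCP orientation; "ft_force": force on the tool from outside, world axes, zero at the start; "ft_torque": the same for the moment, N m; "grip_width": finger opening in m.
Only numpy, scipy, OpenCV 4.12 (cv2) and the standard library are available. Lean on these libraries where they do the work, as an engineer would, in place of code of your own. Each camera call takes 0.05 s, during which the arm holds its last target. There are 200 camera calls.

## Working session

There is one attempt and no reset: what is moved stays moved. The work goes in short steps, Python scripts to look and compute and a tool call to move; the robot and the scene stay as the last step left them, time stands still between calls to the robot, and variables do not carry over. Pictures are saved under pics/ and viewed, about 8 in all and at most 12, crops included, and the job is handed in when it is done.

Besides the shell and the picture viewer there is one more tool, called as a command line: name --argument value ..., lists and objects as JSON in quotes. play_rows: Moves the arm, as the interface text tells. Its arguments: {"type":"object","properties":{"deltas":{"type":"array"}},"required":["deltas"]}

```bash
mkdir -p pics; ls; cat > h.py <<'E'
import numpy as np, cv2
from workcell import bot, vision, ticket
def cam(n):
    c=vision.camera(n); c['R']=cv2.Rodrigues(np.array(c['rvec'],float))[0]; c['t']=np.array(c['tvec'],float).ravel(); c['K']=np.array(c['intrinsics'],float); return c
def ray(c,u,v):
    K=c['K']; d=np.array([(u-K[0,2])/K[0,0],(v-K[1,2])/K[1,1]]); s=d.copy()
    for _ in range(20): s=d/(1+c['k1']*(s@s))
    return -c['R'].T@c['t'], c['R'].T@np.array([s[0],s[1],1])
def onz(c,u,v,z):
    o,d=ray(c,u,v); return o+d*(z-o[2])/d[2]
def proj(c,p):
    q=c['R']@np.array(p)+c['t']; s=q[:2]/q[2]; s=s*(1+c['k1']*(s@s)); return c['K'][:2,:2]@s+c['K'][:2,2]
E
python3 - <<'E'
from h import *
for n in('scene','top'):
    c=cam(n); cv2.imwrite(f'pics/{n}0.png',c['color']); print(n,-c['R'].T@c['t'],c['K'][0,0],c['k1'])
o=bot.get_obs(); print(o)
E
```

```text
pics
scene [1.11459781 0.52364996 0.79455084] 559.0507902095947 0.016534468632881594
top [0.52485583 0.06555309 0.79844626] 488.00166684240713 -0.07418326138006484
{'clock': 0.1, 'joint_pos': array([-1.15298292e+00,  2.41360444e-01,  3.88516784e-03,  1.33520346e+00,
        2.48395936e-05,  1.57078362e+00]), 'joint_vel': array([-1.07664221e-03, -2.61707270e-03,  2.13350493e-03, -4.70047279e-05,
       -9.17687753e-04, -2.34440278e-04]), 'tau': array([ 9.26552275e-04, -3.73139012e+01,  2.53009701e+01,  1.08676535e-02,
        8.75712226e-05,  6.00929994e-06]), 'eef_pos': array([ 0.20263622, -0.45641594,  0.19390066]), 'tool_rot': array([ 8.38383347e-01, -5.45080249e-01, -7.82315897e-04, -5.23455859e-04]), 'ft_force': array([-0.29257819, -0.11159112,  0.03534259]), 'ft_torque': array([-0.0128317 , -0.01950961,  0.00980548]), 'grip_width': 0.08559118077971642}
```

View pics/top0.png

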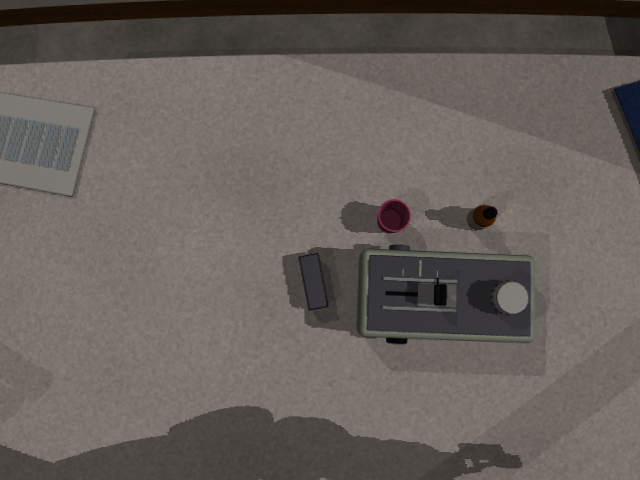

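View pics/scene0.png

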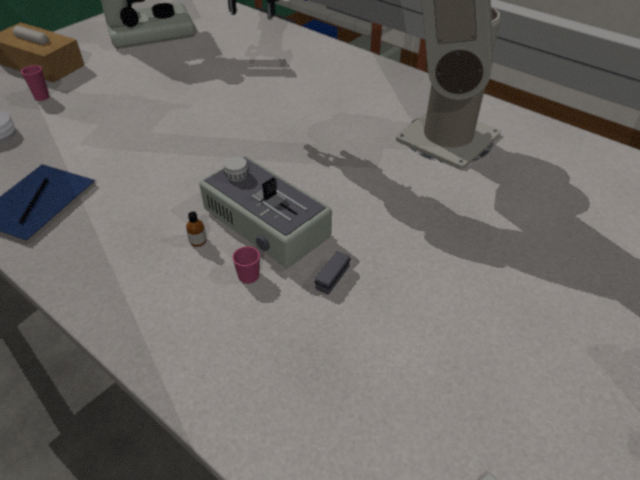

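The top view shows the lamp with the cap at about (512,298), the tab at (440,294), the long half mark at (420,268), and +y to the image left. The scene view agrees: cap (236,167), tab (269,187), with the bottle and cup on the mark side and the slide box off the shutter end.

```bash
python3 - <<'E'
from h import *
T=cam('top'); S=cam('scene'); g=cv2.cvtColor(T['color'],cv2.COLOR_BGR2HSV)
im=T['color'].astype(int)
print('deck',im[320,480],'rim',im[253,450],'cap',im[298,512],'bench',im[240,450],'scenecap',S['color'][163,236],'tab',im[294,440])
# lamp rim mask: greenish (G > R)
m=((im[...,1]-im[...,2])>8).astype(np.uint8); m[:230]=0;m[360:]=0;m[:,:340]=0;m[:,550:]=0
cs,_=cv2.findContours(m,cv2.RETR_EXTERNAL,cv2.CHAIN_APPROX_NONE); k=max(cs,key=lambda q:cv2.contourArea(cv2.convexHull(q)))
r=cv2.minAreaRect(k); print(r); 
b=cv2.boxPoints(r); P=np.array([onz(T,*p,.088) for p in b]); print(P, [np.linalg.norm(P[i]-P[i-1]) for i in range(4)], P.mean(0))
# cap
gm=((im.min(2)>110)).astype(np.uint8); gm[:270]=0; gm[325:]=0; gm[:,:490]=0; gm[:,530:]=0
cs,_=cv2.findContours(gm,cv2.RETR_EXTERNAL,cv2.CHAIN_APPROX_NONE); k=max(cs,key=cv2.contourArea); e=cv2.minEnclosingCircle(k); print('cap',e,cv2.contourArea(k)); print(onz(T,*e[0],.1215))
for nm,(u,v),z in [('tabtop',(440,294),.128),('mark',(420,268),.088),('mark0',(420.5,261),.088),('mark1',(419.5,275),.088)]: print(nm,onz(T,u,v,z))
cv2.imwrite('pics/crop.png',np.hstack([cv2.resize(T['color'][235:355,350:545],None,fx=4,fy=4,interpolation=cv2.INTER_CUBIC)]))
E
```

```text
deck [60 56 59] rim [77 87 84] cap [118 123 126] bench [103 109 116] scenecap [135 139 139] tab [2 3 5]Traceback (most recent call last):
  File "<stdin>", line 7, in <module>
ValueError: max() iterable argument is empty
```

```bash
python3 - <<'E'
from h import *
T=cam('top'); im=cv2.GaussianBlur(T['color'],(3,3),0).astype(int)
m=((im[...,1]-im[...,2])>=1).astype(np.uint8); m[:244]=0;m[346:]=0;m[:,:352]=0;m[:,540:]=0
m=cv2.morphologyEx(m,cv2.MORPH_OPEN,np.ones((2,2),np.uint8))
cs,_=cv2.findContours(m,cv2.RETR_EXTERNAL,cv2.CHAIN_APPROX_NONE); k=max(cs,key=lambda q:cv2.contourArea(cv2.convexHull(q)))
r=cv2.minAreaRect(k); print(r)
P=np.array([onz(T,*p,.088) for p in cv2.boxPoints(r)]); print(P, [np.linalg.norm(P[i]-P[i-1]) for i in range(4)], P.mean(0))
gm=((im.min(2)>100)).astype(np.uint8); gm[:270]=0; gm[325:]=0; gm[:,:485]=0; gm[:,530:]=0
cs,_=cv2.findContours(gm,cv2.RETR_EXTERNAL,cv2.CHAIN_APPROX_NONE); k=max(cs,key=cv2.contourArea); e=cv2.minEnclosingCircle(k); print('cap',e,cv2.contourArea(k)); print(onz(T,*e[0],.1215), (onz(T,e[0][0]+e[1],e[0][1],.1215)-onz(T,e[0][0]-e[1],e[0][1],.1215))[0])
for nm,(u,v),z in [('tabtop',(440,294),.128),('mark0',(420.5,261),.088),('mark1',(419.5,275),.088),('gl',(384,278.5),.091),('gr',(457,282),.091)]: print(nm,onz(T,u,v,z))
cv2.imwrite('pics/crop.png',cv2.resize(T['color'][235:355,350:545],None,fx=4,fy=4,interpolation=cv2.INTER_CUBIC))
E
```

```text
((447.1568908691406, 296.35162353515625), (175.9876708984375, 88.49364471435547), 1.5911402702331543)
[[ 0.466863    0.01487527  0.088     ]
 [ 0.59470254  0.00869038  0.088     ]
 [ 0.58382503 -0.25235212  0.088     ]
 [ 0.45465149 -0.24174628  0.088     ]] [np.float64(0.25691193621177677), np.float64(0.12798906879135338), np.float64(0.26126902875248353), np.float64(0.1296082081408444)] [ 0.52501051 -0.11763319  0.088     ]
cap ((512.5693359375, 297.18487548828125), 15.239123344421387) 671.5
[ 0.52191856 -0.19990699  0.1215    ] -0.0008448735034932708
tabtop [ 0.52814077 -0.09621681  0.128     ]
mark0 [ 0.5768644  -0.07892997  0.088     ]
mark1 [ 0.55642378 -0.07677254  0.088     ]
gl [ 0.55198273 -0.02435702  0.091     ]
gr [ 0.54527294 -0.13069727  0.091     ]
```

View pics/crop.png

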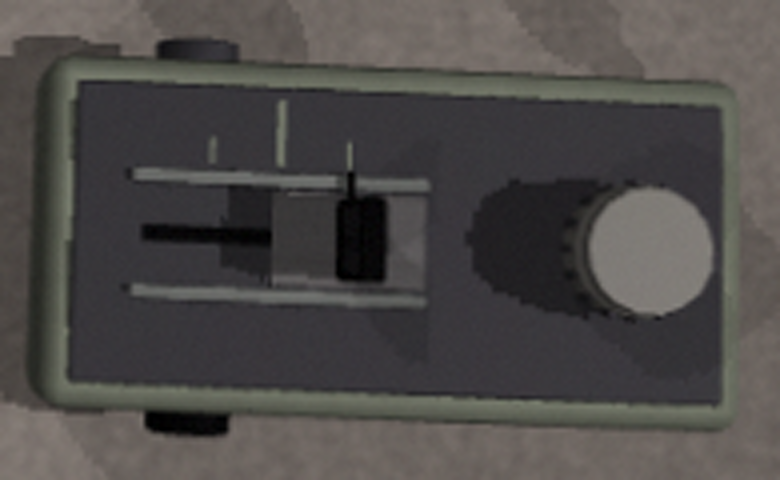

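The crop puts the cap centre at (648,250) and the tab at (361,238), with the pointer on the short closed line (350) and the long mark at (282). The lamp's +y is world (0.05, 1), with the cap near (0.522,-0.200), the tab near (0.527,-0.100) and half travel near (0.528,-0.075). The cap-to-tab spacing agrees with the given 100 mm to about 4 mm.

I'll turn the jaws onto lamp y by about -153° (which keeps joint 6 mid-range), shut the fingers, then go above the cap.

play_rows --deltas '[0,0,0,0,-10.5,0,0,0,0,-10.5,0,0,0,0,-10.5,0,0,0,0,-10.5,0,0,0,0,-10.5,0,0,0,0,-10.5,0,0,0,0,-10.5,0,0,0,0,-10.5,0,0,0,0,-10.5,0,0,0,0,-10.5,0,0,0,0,-10.5,0,0,0,0,-10.5]'

```text
clock: 1.75
eef_pos: [0.2021, -0.4551, 0.1922]
tool_rot: [0.853, 0.522, 0.0, -0.003]
ft_force: [0.4, 0.7, 0.4]
grip_width: 0.0004
```

play_rows --deltas '[0,0,0,0,-8,0,0,0,0,-8,0,0,0,0,-8,0,0.56,0.64,0,0,0,0.56,0.64,0,0,0,0.56,0.64,0,0,0,0.56,0.64,0,0,0,0.56,0.64,0,0,0,0.56,0.64,0,0,0,0.56,0.64,0,0,0,0.5,0.6,0,0,0,0,0,0,0]'

```text
clock: 3.25
eef_pos: [0.5263, -0.1952, 0.1907]
tool_rot: [0.722, 0.692, 0.001, -0.003]
ft_force: [-1.3, -0.7, -0.8]
grip_width: 0.0003
```

```bash
cat > g.py <<'E'
from h import *
from scipy.spatial.transform import Rotation as Ro
import sys
o=bot.get_obs(); R=Ro.from_quat(o['tool_rot']).as_matrix(); p=np.array(o['eef_pos'])
t=np.array([float(a) for a in sys.argv[1:4]])
print('t',o['clock'],'p',p.round(4),'units',(R.T@(t-p)/.06).round(3),'xang',np.degrees(np.arctan2(R[1,0],R[0,0])).round(2),'z',R[:,2].round(3),'F',np.round(o['ft_force'],1),'w',o['grip_width'],'j',np.round(o['joint_pos'],2))
E
python3 g.py .522 -.200 .150
```

```text
t 3.25 p [ 0.5263 -0.1952  0.1907] units [-0.086 -0.066  0.678] xang 87.61 z [-0.003  0.005 -1.   ] F [-1.3 -0.7 -0.8] w 0.0002972903036972747 j [-0.36  0.37  0.17  1.38  0.   -0.32]
```

play_rows --deltas '[0,-0.09,-0.07,0.4,0,0,0,0,0.4,0,0,0,0,0.1,0,0,0,0,0,0]'

```text
clock: 3.75
eef_pos: [0.5199, -0.2018, 0.1358]
tool_rot: [0.722, 0.692, 0.0, -0.003]
ft_force: [0.1, 0.6, 0.4]
grip_width: -0.0
```

```bash
python3 g.py .522 -.200 .124; python3 - <<'E'
from h import *
T=cam('top');S=cam('scene')
a=cv2.resize(T['color'][250:340,440:560],(400,300),interpolation=cv2.INTER_CUBIC)
b=cv2.resize(S['color'][130:220,200:320],(400,300),interpolation=cv2.INTER_CUBIC)
cv2.imwrite('pics/c2.png',np.hstack([a,b]))
E
```

```text
t 3.75 p [ 0.5199 -0.2018  0.1358] units [0.03  0.035 0.197] xang 87.55 z [-0.004  0.004 -1.   ] F [0.1 0.6 0.4] w -1.3295511583421158e-05 j [-0.37  0.39  0.06  1.24  0.   -0.33]
```

View pics/c2.png

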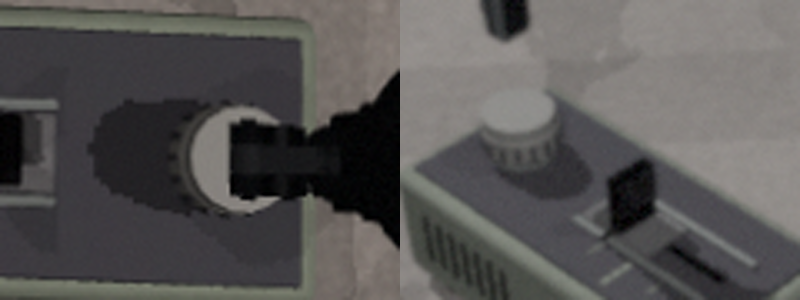

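The crop has the cap at left (235,160) and right (520,110), while the finger tip appears well above and off it at right (510,35). I'll check that against the projection.

```bash
python3 - <<'E'
from h import *
T=cam('top');S=cam('scene'); p=bot.get_obs()['eef_pos']
print('tcp proj top',proj(T,p),'scene',proj(S,p))
print('cap scene ray',onz(S,236,163,.1215),'onz .12 of fingertip scene',onz(S,233,141,.1358))
print('cap proj',proj(T,[.522,-.2,.1215]),proj(S,[.522,-.2,.1215]))
# triangulate
def tri(a,b):
    (o1,d1),(o2,d2)=ray(T,*a),ray(S,*b); s=np.linalg.lstsq(np.c_[d1,-d2],o2-o1,rcond=None)[0]; x,y=o1+s[0]*d1,o2+s[1]*d2; return (x+y)/2,np.linalg.norm(x-y)
print('cap',tri((512.5,297.5),(236,163)),'tip',tri((520,298),(233,141)))
E
```

```text
tcp proj top [518.22114012 297.76141418] scene [234.06159052 155.37925366]
cap scene ray [ 0.52273997 -0.19677439  0.1215    ] onz .12 of fingertip scene [ 0.48673334 -0.24102424  0.1358    ]
cap proj [512.63170291 297.12496359] [235.15158729 162.20999841]
cap (array([ 0.52102214, -0.19999534,  0.11925931]), np.float64(0.0015386865401515743)) tip (array([ 0.522994  , -0.19170382,  0.17497591]), np.float64(0.007020982197351612))
```

```bash
python3 - <<'E'
from h import *
S=cam('scene');T=cam('top');print(bot.get_obs()['eef_pos'],bot.get_obs()['clock'])
a=cv2.resize(T['color'][250:340,440:560],(400,300),interpolation=cv2.INTER_CUBIC)
b=cv2.resize(S['color'][90:180,180:300],(400,300),interpolation=cv2.INTER_CUBIC)
cv2.imwrite('pics/c3.png',np.hstack([a,b]))
E
```

```text
[ 0.52104808 -0.20158387  0.13658937] 4.05
```

View pics/c3.png

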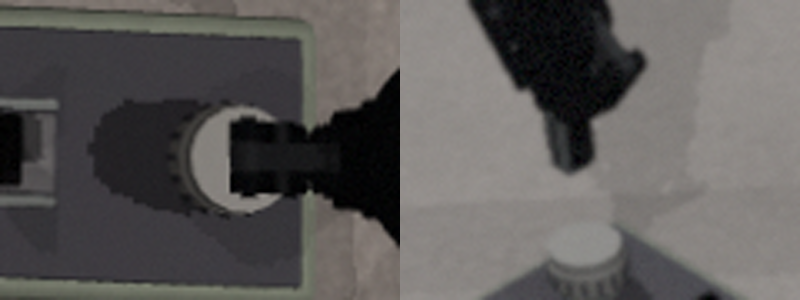

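The scene view's tip is at about (231,141), higher than the TCP reading projects (234,155), while the cap agrees in both views. I'll descend carefully and let the contact force settle it.

play_rows --deltas '[0,0.02,0.02,0.1,0,0,0,0,0.1,0,0,0,0,0,0]'

```text
clock: 4.42
eef_pos: [0.5227, -0.2002, 0.1242]
tool_rot: [0.722, 0.692, 0.001, -0.002]
ft_force: [-1.8, 1.1, 0.2]
grip_width: -0.0001
```

play_rows --deltas '[0,0,0,0.05,0]'

```text
clock: 4.55
eef_pos: [0.5228, -0.2003, 0.1212]
tool_rot: [0.722, 0.692, 0.001, -0.001]
ft_force: [-0.0, 0.4, 0.7]
grip_width: -0.0002
```

```bash
python3 g.py .522 -.200 .113; python3 - <<'E'
from h import *
T=cam('top');S=cam('scene')
a=cv2.resize(T['color'][250:340,440:560],(400,300),interpolation=cv2.INTER_CUBIC)
b=cv2.resize(S['color'][110:200,180:300],(400,300),interpolation=cv2.INTER_CUBIC)
b=np.clip(b.astype(int)*2,0,255).astype(np.uint8); a=np.clip(a.astype(int)*2,0,255).astype(np.uint8)
cv2.imwrite('pics/c4.png',np.hstack([a,b]))
E
```

```text
t 4.55 p [ 0.5228 -0.2003  0.1212] units [ 0.003 -0.014  0.137] xang 87.62 z [-0.001  0.003 -1.   ] F [-0.   0.4  0.7] w -0.00020293450481547845 j [-0.37  0.4   0.04  1.21  0.   -0.33]
```

View pics/c4.png

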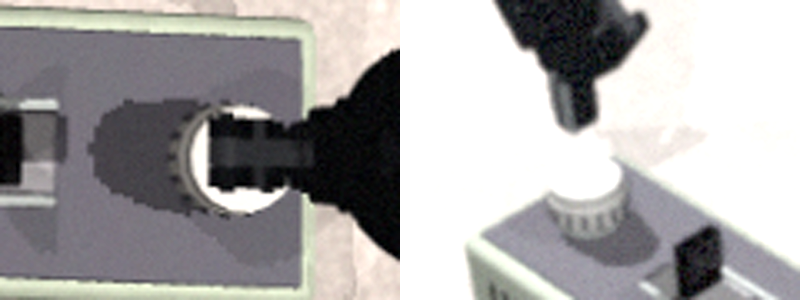

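The tip (scene ≈ (232,149)) still appears well above the cap top (236,164), and there is no contact at z 0.121. I'll difference against the first picture to find the true tip outline.

```bash
python3 - <<'E'
from h import *
S=cam('scene');T=cam('top')
A=[]
for n,c,(r,q) in(('scene',S,(100,180)),('top',T,(250,440))):
    b=cv2.imread(f'pics/{n}0.png').astype(int); d=np.abs(c['color'].astype(int)-b).max(2)
    A.append(cv2.resize(np.clip(d*6,0,255).astype(np.uint8)[r:r+90,q:q+120],(400,300),interpolation=cv2.INTER_NEAREST))
cv2.imwrite('pics/d.png',np.hstack(A))
p=bot.get_obs()['eef_pos']
for dz in (0,.01,.02,.03,.04): print(dz,proj(S,p+[0,0,dz]).round(1),proj(T,p+[0,.0145,dz]).round(1))
E
```

```text
0 [234.9 162.5] [502.5 296.9]
0.01 [234.4 158.4] [505.1 296.9]
0.02 [233.8 154.2] [507.8 296.8]
0.03 [233.2 150. ] [510.6 296.8]
0.04 [232.7 145.8] [513.5 296.8]
```

View pics/d.png

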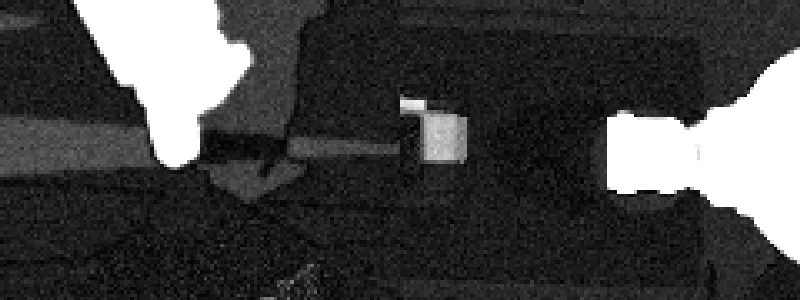

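The difference mask puts the tip bottom in the scene view at about (232.5,149.5), which corresponds to roughly 30 mm above the reported TCP. The x,y agree. Contact force will decide, so I'll use small steps.

play_rows --deltas '[0,0,0,0.04,0,0,0,0,0.04,0]'

```text
clock: 5.0
eef_pos: [0.5229, -0.2003, 0.1164]
tool_rot: [0.722, 0.692, 0.001, -0.001]
ft_force: [-0.5, -0.3, -0.4]
grip_width: -0.0001
```

play_rows --deltas '[0,0,0,0.04,0,0,0,0,0.04,0]'

```text
clock: 5.25
eef_pos: [0.5229, -0.2003, 0.1113]
tool_rot: [0.722, 0.692, 0.001, -0.001]
ft_force: [-0.1, 0.2, 0.5]
grip_width: -0.0001
```

There is no force even below the cap's home height, so the reading is offset in z. I'll measure the tip from the difference mask in both views before going on.

```bash
cat > tip.py <<'E'
from h import *
S=cam('scene');T=cam('top'); p=bot.get_obs()['eef_pos']
def msk(n,c):
    b=cv2.imread(f'pics/{n}0.png').astype(int); return (b.min(2)-c['color'].astype(int).max(2)>25)
m=msk('scene',S); m[:, :205]=0; m[:,275:]=0; m[190:]=0
n,l,st,_=cv2.connectedComponentsWithStats(m.astype(np.uint8)); i=1+np.argmax(st[1:,4]); ys,xs=np.where(l==i); v=ys.max(); print('scene tip',xs[ys>=v-1].mean(),v+1)
for r in range(v-24,v+1,3): print(r,xs[ys==r].min(),xs[ys==r].max(),end=' | ')
print('\nproj',proj(S,p).round(1), 'now',p.round(4))
z=np.linspace(0,.06,61); e=[abs(proj(S,p+[0,0,k])[1]-(v-1)) for k in z]; print('tip above reading',z[np.argmin(e)])
E
python3 tip.py
```

```text
scene tip 232.1818181818182 154
129 217 250 | 132 221 247 | 135 223 245 | 138 225 239 | 141 225 239 | 144 226 239 | 147 227 239 | 150 227 238 | 153 231 234 | 
proj [235.4 166.5] now [ 0.5226 -0.2002  0.1111]
tip above reading 0.035
```

play_rows --deltas '[0,0,0,0.08,0,0,0,0,0.08,0,0,0,0,0.06,0]'

```text
clock: 5.72
eef_pos: [0.5228, -0.2002, 0.0972]
tool_rot: [0.722, 0.692, 0.001, -0.001]
ft_force: [0.2, 1.1, -0.1]
grip_width: -0.0004
```

```bash
python3 tip.py
```

```text
scene tip 233.0 161
136 221 250 | 139 223 248 | 142 225 244 | 145 226 239 | 148 226 240 | 151 226 240 | 154 228 240 | 157 229 238 | 160 233 233 | 
proj [236.2 172.1] now [ 0.5225 -0.2001  0.097 ]
tip above reading 0.033
```

play_rows --deltas '[0,0,0,0.04,0,0,0,0,0.04,0]'

```text
clock: 6.08
eef_pos: [0.5227, -0.2002, 0.0922]
tool_rot: [0.722, 0.692, 0.001, -0.002]
ft_force: [0.9, 0.2, 0.1]
grip_width: -0.0001
```

play_rows --deltas '[0,0,0,0.04,0]'

```text
clock: 6.2
eef_pos: [0.5228, -0.2002, 0.0897]
tool_rot: [0.722, 0.692, 0.001, -0.001]
ft_force: [0.8, -0.8, -0.5]
grip_width: 0.0001
```

play_rows --deltas '[0,0,0,0.04,0]'

```text
clock: 6.32
eef_pos: [0.5228, -0.2002, 0.0871]
tool_rot: [0.722, 0.692, 0.001, -0.001]
ft_force: [-0.2, -0.2, -0.1]
grip_width: 0.0
```

play_rows --deltas '[0,0,0,0.04,0]'

```text
clock: 6.45
eef_pos: [0.5228, -0.2002, 0.0846]
tool_rot: [0.722, 0.692, 0.001, -0.001]
ft_force: [0.3, -0.1, 0.2]
grip_width: 0.0003
```

```bash
python3 tip.py; python3 - <<'E'
from h import *
T=cam('top');S=cam('scene')
a=cv2.resize(T['color'][250:340,440:560],(400,300),interpolation=cv2.INTER_CUBIC)
b=cv2.resize(S['color'][130:190,200:280],(400,300),interpolation=cv2.INTER_CUBIC)
cv2.imwrite('pics/c5.png',np.clip(np.hstack([a,b]).astype(int)*1.5,0,255).astype(np.uint8))
E
```

```text
scene tip 237.0 169
144 224 248 | 147 225 245 | 150 226 240 | 153 227 240 | 156 227 241 | 159 228 241 | 162 229 240 | 165 231 243 | 168 236 238 | 
proj [236.9 177.1] now [ 0.5226 -0.2001  0.0843]
tip above reading 0.026000000000000002
```

View pics/c5.png

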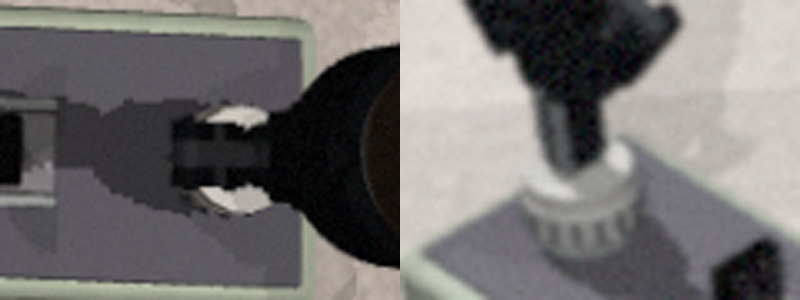

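The tip is now right above the cap's middle (right crop (575,170), with its shadow meeting it). Contact is close, so I'll keep stepping.

play_rows --deltas '[0,0,0,0.04,0]'

```text
clock: 6.78
eef_pos: [0.5232, -0.2004, 0.0832]
tool_rot: [0.722, 0.692, 0.001, -0.001]
ft_force: [-3.0, 1.2, 8.5]
grip_width: -0.0003
```

play_rows --deltas '[0,0,0,0.04,0]'

```text
clock: 6.9
eef_pos: [0.5232, -0.2004, 0.0821]
tool_rot: [0.722, 0.692, 0.001, -0.0]
ft_force: [-4.5, 1.9, 8.8]
grip_width: 0.0
```

play_rows --deltas '[0,0,0,0.04,0]'

```text
clock: 7.02
eef_pos: [0.5233, -0.2004, 0.0812]
tool_rot: [0.722, 0.692, 0.002, 0.0]
ft_force: [-3.4, 1.9, 7.7]
grip_width: 0.0001
```

Contact came at reading 0.084 and the cap is moving at about 9 N, so the true tip is about 37 mm above the reading. I'll press to the hard stop.

play_rows --deltas '[0,0,0,0.05,0,0,0,0,0.05,0]'

```text
clock: 7.28
eef_pos: [0.5234, -0.2004, 0.0784]
tool_rot: [0.722, 0.692, 0.002, 0.001]
ft_force: [-3.6, 1.9, 8.4]
grip_width: -0.0001
```

play_rows --deltas '[0,0,0,0.05,0,0,0,0,0.05,0]'

```text
clock: 7.52
eef_pos: [0.5235, -0.2005, 0.0764]
tool_rot: [0.722, 0.692, 0.003, 0.002]
ft_force: [-7.0, 2.8, 18.3]
grip_width: 0.0003
```

play_rows --deltas '[0,0,0,0.05,0]'

```text
clock: 7.65
eef_pos: [0.5236, -0.2006, 0.0764]
tool_rot: [0.722, 0.692, 0.003, 0.003]
ft_force: [-5.7, 2.1, 19.1]
grip_width: 0.0001
```

play_rows --deltas '[0,0,0,0.08,0,0,0,0,0.08,0]'

```text
clock: 7.9
eef_pos: [0.5238, -0.2006, 0.0762]
tool_rot: [0.722, 0.692, 0.004, 0.006]
ft_force: [-11.7, 3.8, 26.6]
grip_width: 0.0002
```

play_rows --deltas '[0,0,0,-0.3,0,0,0,0,-0.6,0,0,0,0,-0.4,0,0,0,0,0,0]'

```text
clock: 8.4
eef_pos: [0.5228, -0.2005, 0.1582]
tool_rot: [0.722, 0.692, 0.005, 0.007]
ft_force: [0.2, 0.2, -1.0]
grip_width: 0.0002
```

```bash
python3 g.py .5275 -.099 .140; python3 - <<'E'
from h import *
T=cam('top');S=cam('scene')
a=cv2.resize(T['color'][250:340,430:550],(400,300),interpolation=cv2.INTER_CUBIC)
b=cv2.resize(S['color'][140:215,210:310],(400,300),interpolation=cv2.INTER_CUBIC)
cv2.imwrite('pics/c6.png',np.clip(np.hstack([a,b]).astype(int)*1.5,0,255).astype(np.uint8))
E
```

```text
t 8.4 p [ 0.5228 -0.2005  0.1582] units [1.694 0.002 0.298] xang 87.61 z [ 0.017 -0.004 -1.   ] F [ 0.2  0.2 -1. ] w 0.00024117394644264479 j [-0.37  0.36  0.08  1.27  0.   -0.33]
```

View pics/c6.png

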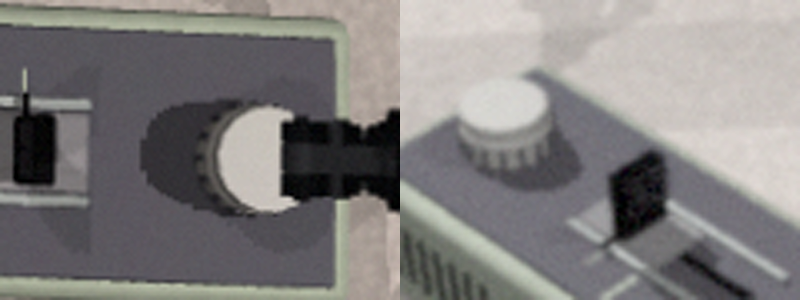

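The cap sits lower now: its top in the scene is at about (236,166), against (236,163) before, with the tab still closed at top (440,295). The hard stop took 27 N with no more motion. Real tip z = reading + 0.037.

Next I'll open the fingers part way and go above the tab.

play_rows --deltas '[0.5,0.6,0,0,0,0.5,0.6,0,0,0,0.5,0.45,0,0,0,0.5,0,0,0,0,0.5,0,0,0,0]'

```text
clock: 9.12
eef_pos: [0.5207, -0.0984, 0.1465]
tool_rot: [0.722, 0.692, -0.0, -0.001]
ft_force: [-0.3, -0.4, -0.0]
grip_width: 0.0431
```

```bash
python3 g.py .5275 -.099 .063; python3 - <<'E'
from h import *
T=cam('top')
for u,v in((446.8,294.7),): print('tab -y top edge',onz(T,u,v,.128))
S=cam('scene'); 
a=cv2.resize(T['color'][235:355,370:530],(400,300),interpolation=cv2.INTER_CUBIC)
b=cv2.resize(S['color'][125:215,210:330],(400,300),interpolation=cv2.INTER_CUBIC)
cv2.imwrite('pics/c7.png',np.clip(np.hstack([a,b]).astype(int)*1.5,0,255).astype(np.uint8))
E
```

```text
t 9.125 p [ 0.5207 -0.0984  0.1465] units [-0.006  0.116  1.392] xang 87.5 z [-0.002  0.    -1.   ] F [-0.3 -0.4 -0. ] w 0.043135496005535935 j [-0.19  0.33 -0.01  1.24  0.   -0.14]
tab -y top edge [ 0.5270248  -0.10559604  0.128     ]
```

View pics/c7.png

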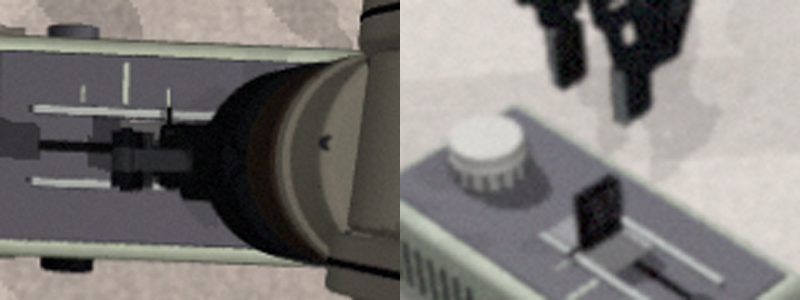

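The fingers straddle the tab: the scene tips' middle at about (269,156) lies over the tab top at (269,179). I'll descend in two stages.

play_rows --deltas '[0.5,-0.04,0.1,0.25,0,0.5,0,0,0.3,0,0.5,0,0,0.2,0,0.5,0,0,0,0]'

```text
clock: 9.72
eef_pos: [0.5272, -0.1045, 0.0978]
tool_rot: [0.724, 0.69, -0.001, -0.001]
ft_force: [0.1, 0.5, 0.2]
grip_width: 0.0427
```

```bash
python3 g.py .527 -.1005 .063; python3 - <<'E'
from h import *
T=cam('top')
S=cam('scene'); 
a=cv2.resize(T['color'][235:355,370:530],(400,300),interpolation=cv2.INTER_CUBIC)
b=cv2.resize(S['color'][125:215,210:330],(400,300),interpolation=cv2.INTER_CUBIC)
cv2.imwrite('pics/c8.png',np.clip(np.hstack([a,b]).astype(int)*1.5,0,255).astype(np.uint8))
E
```

```text
t 9.725 p [ 0.5272 -0.1045  0.0978] units [ 0.066 -0.005  0.58 ] xang 87.2 z [-0.002  0.    -1.   ] F [0.1 0.5 0.2] w 0.042697791932057465 j [-0.2   0.38 -0.07  1.13 -0.   -0.15]
```

View pics/c8.png

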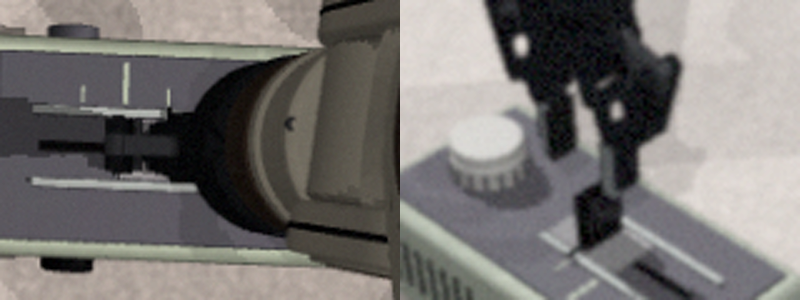

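Tips at crop (558,158) and (625,195) straddle the tab, about 4 mm toward the cap. I'll correct by +x and go on down.

play_rows --deltas '[0.5,0.06,0,0,0,0.5,0,0,0.2,0,0.5,0,0,0.15,0]'

```text
clock: 10.2
eef_pos: [0.5303, -0.1009, 0.0792]
tool_rot: [0.724, 0.69, 0.002, 0.002]
ft_force: [0.1, 0.4, -0.1]
grip_width: 0.0429
```

play_rows --deltas '[0.5,0,0,0.1,0,0.5,0,0,0.1,0,0.5,0,0,0,0]'

```text
clock: 10.58
eef_pos: [0.5292, -0.1006, 0.065]
tool_rot: [0.724, 0.69, 0.001, 0.001]
ft_force: [0.4, -0.5, 0.0]
grip_width: 0.043
```

```bash
python3 g.py .527 -.1005 .063; python3 tip.py | grep scene; python3 - <<'E'
from h import *
T=cam('top'); 
p=bot.get_obs()['eef_pos']
# column profile across the long mark and closed mark strips, in top
for v in (262,266,270): print(v,T['color'][v,396:452].max(1))
cv2.imwrite('pics/t9.png',T['color'])
E
```

```text
t 10.575 p [ 0.5292 -0.1006  0.065 ] units [-0.    -0.037  0.034] xang 87.25 z [ 0.003 -0.001 -1.   ] F [ 0.4 -0.5  0. ] w 0.04302508449425866 j [-0.19  0.4  -0.12  1.05 -0.   -0.14]
scene tip 258.625 188
262 [ 65  64  64  62  65  65  66  66  63  63  66  64  65  64  65  64  63  64
  66  66  66  65  66  97 133  99  65  66  64  65  63  64  67  65  65  63
  65  65  66  60  62  62  60  62  59  59  61  59  61  60  59  59  60  60
  61  59]
266 [ 63  66  65  65  65  64  66  64  63  65  64  65  66  62  64  66  64  63
  64  64  63  66  64  93 129  98  67  65  64  64  64  64  64  67  66  65
  66  66  64  65  60  60  60  61  61  60  61  60  61  58  54  47  23   7
   2   5]
270 [ 64  64  66  65  64  65  89 110  73  65  64  64  64  63  64  64  63  64
  64  64  64  64  65 111 132  81  66  65  66  64  66  66  65  64  65  66
  65  65  61  61  63  78  61  60  59  61  51  22   6   7   8   7   7  10
   8  10]
```

The long mark is at u=420.0, closed at 437 and open at 403 in the top view. Now the pinch.

play_rows --deltas '[0,0,-0.03,0.02,0,0,0,0,0,0,0,0,0,0,0,0,0,0,0,0,0,0,0,0,0]'

```text
clock: 11.35
eef_pos: [0.5284, -0.1004, 0.0653]
tool_rot: [0.724, 0.69, 0.002, 0.002]
ft_force: [-0.3, 1.4, -0.2]
grip_width: 0.0089
```

```bash
python3 g.py .5285 -.0755 .063; cat > ptr.py <<'E'
from h import *
T=cam('top')
for v in range(272,283): print(v,T['color'][v,396:446].max(1))
cv2.imwrite('pics/t_last.png',T['color'])
E
python3 ptr.py
```

```text
t 11.35 p [ 0.5284 -0.1004  0.0653] units [ 0.414 -0.019  0.038] xang 87.2 z [ 0.006 -0.    -1.   ] F [-0.3  1.4 -0.2] w 0.008857995843184486 j [-0.19  0.4  -0.12  1.04  0.   -0.14]
272 [ 65  64  66  65  66  66  88  95  70  64  63  65  65  62  63  64  64  64
  65  63  65  63  65 113 132  79  63  65  66  65  64  63  65  66  65  65
  65  64  66  66  75 122  66  66  66  57  25   3   7   4]
273 [ 66  62  65  66  65  66  90  94  68  66  65  64  65  64  66  65  64  62
  65  65  66  65  65 112 132  81  62  65  65  64  64  66  66  64  67  66
  66  68  64  65  75 122  65  65  59  38   5   6   8   4]
274 [ 65  65  65  66  65  66  89  95  70  66  66  65  64  64  65  63  62  63
  65  66  64  64  62 111 132  81  63  66  65  64  65  65  64  65  65  64
  65  65  65  65  75 123  65  62  39   5   8   9   3   6]
275 [ 63  64  63  65  66  65  87  92  69  65  64  63  63  66  65  65  65  64
  63  63  64  65  64 109 127  77  65  64  66  64  65  66  65  65  65  64
  65  64  65  64  75 124  63  54  14   6   6   5   8   6]
276 [ 65  61  63  65  64  65  65  61  62  66  63  63  62  64  64  66  63  65
  63  64 
[... 569 characters left out ...]
 117 118 118 119 118 119 124 122 122 122 122 120 122 119 118 117 115
 122 117  85  73  57   9   6   5   7   9   4   5   8   7]
280 [ 48  58  63  62  65  68  68  68  67  71  70  71  68  71  70  71  73 111
 113 110 109 112 116 115 118 119 119 120 121 118 121 119 119 121 120 119
 120 116  77  74  57   9   5   7   5   5   2   6   7  10]
281 [ 33  37  38  35  32  34  28  35  31  34  32  31  29  31  35  37  35  45
  44  45  49  66  72  76 100 103 104 109 109 103 105 108 109 109 113 111
 110 105  81  62  14   6   6   8   7   5   7   4   8  10]
282 [39 38 40 41 40 40 38 40 41 37 37 32 26 16 13 21 22 36 37 39 33 33 42 39
 60 57 45 62 49 42 43 46 54 59 56 55 48 45 35 23  8  6  7  7  7 11 10  8
 10  9]
```

Gripped, with width 8.9 mm on the 10 mm tab. I'll drag gently toward +y.

play_rows --deltas '[0,0.1,0,0,0,0,0.1,0,0,0,0,0.1,0,0,0]'

```text
clock: 11.78
eef_pos: [0.5292, -0.0855, 0.0653]
tool_rot: [0.725, 0.689, -0.001, 0.005]
ft_force: [-0.3, -6.2, -0.9]
grip_width: 0.0089
```

```bash
python3 g.py .5297 -.0754 .0653
```

```text
t 11.775 p [ 0.5292 -0.0855  0.0653] units [ 0.168 -0.001 -0.001] xang 87.03 z [ 0.005 -0.008 -1.   ] F [-0.3 -6.2 -0.9] w 0.008873201554398809 j [-0.16  0.4  -0.13  1.04 -0.01 -0.1 ]
```

play_rows --deltas '[0,0.1,0,0,0,0,0.08,0,0,0,0,0.02,0,0,0]'

```text
clock: 12.15
eef_pos: [0.5297, -0.0764, 0.0653]
tool_rot: [0.726, 0.688, -0.004, 0.007]
ft_force: [-0.4, -7.8, -0.8]
grip_width: 0.0087
```

```bash
python3 g.py .5297 -.0754 .0653; python3 ptr.py | sed -n '/^27[5-9]/,$p'
```

```text
t 12.15 p [ 0.5297 -0.0764  0.0653] units [ 0.016 -0.001 -0.   ] xang 86.94 z [ 0.005 -0.016 -1.   ] F [-0.4 -7.8 -0.8] w 0.008704325249435832 j [-0.13  0.39 -0.13  1.04 -0.02 -0.08]
275 [64 65 65 65 67 66 89 91 70 64 65 66 66 65 66 65 64 65 63 61 21  8  9  6
  3  7 11 11 13 15 17 13 15 21 33 53 73 70 64 48 49 49 57 76 79 80 81 74
 47 50]
276 [66 61 64 63 66 64 66 61 64 65 62 62 61 64 64 64 64 65 65 34  9  4  6  6
  5 11 13 12  9 14 16 13 16 25 46 56 73 71 54 50 49 50 67 79 79 81 78 66
 46 49]
277 [82 75 72 68 67 67 74 72 64 64 64 53 52 70 75 71 74 69 58 16  5  8  3  5
  8 13  9 12 11 19 16 18 17 35 49 69 73 62 48 49 48 56 72 76 79 80 77 65
 48 50]
278 [113 116 121 120 122 120 118 118 120 119 119 119 118 121 119 119 116  89
  32  10   7   8   9   9  10  12  12  13  18  13  17  17  20  47  54  74
  70  55  49  50  52  60  77  78  79  81  79  67  49  52]
279 [105 115 116 117 119 119 118 118 119 120 120 119 118 119 118 119 119  83
  20   9   6  10   7   8  11  12  12  15  18  18  15  18  31  50  65  71
  61  48  48  48  51  67  76  80  79  80  77  63  47  50]
280 [ 70  94 101 105 108 112 117 110 110 112 113 113 113 113 114 115 116  41
   8   2   8   5   5  12  11  11  16  14  18  14  15  24  33  50  74  72
  60  50  48  50  57  74  77  76  80  79  75  58  48  50]
281 [32 39 41 35 35 53 49 57 56 56 55 57 47 50 47 54 38 13  7  7  8  8  9  8
 13 11 13 19 16 16 17 29 44 57 77 70 53 49 49 48 60 77 77 79 79 79 74 54
 48 52]
282 [33 40 38 36 37 48 59 83 82 84 84 81 71 75 74 71 25  8  5  8  6  7  7  9
 13 10 13 17 14 18 17 27 51 64 73 64 49 49 49 50 65 79 78 79 82 79 76 50
 51 52]
```

```bash
python3 - <<'E'
from h import *
S=cam('scene'); T=cam('top')
b=cv2.resize(S['color'][175:220,245:305],(800,600),interpolation=cv2.INTER_CUBIC)
cv2.imwrite('pics/c10.png',np.clip(b.astype(int)*1.6,0,255).astype(np.uint8))
for y in(20,45,70):
  # deck points on mark line: from cap centre, lamp y offset 80+y, x +27 and +40
  for x in(22,36): print(y,x,((proj(S,[.5222+.05*(80+y)/1000+x/1000,-.2002+(80+y)/1000-.05*x/1000,.088])-[245,175])*13.33).round(0),end=' ')
E
```

```text
20 22 [227. 363.] 20 36 [156. 409.] 45 22 [345. 440.] 45 36 [274. 487.] 70 22 [465. 518.] 70 36 [394. 566.]
```

View pics/c10.png

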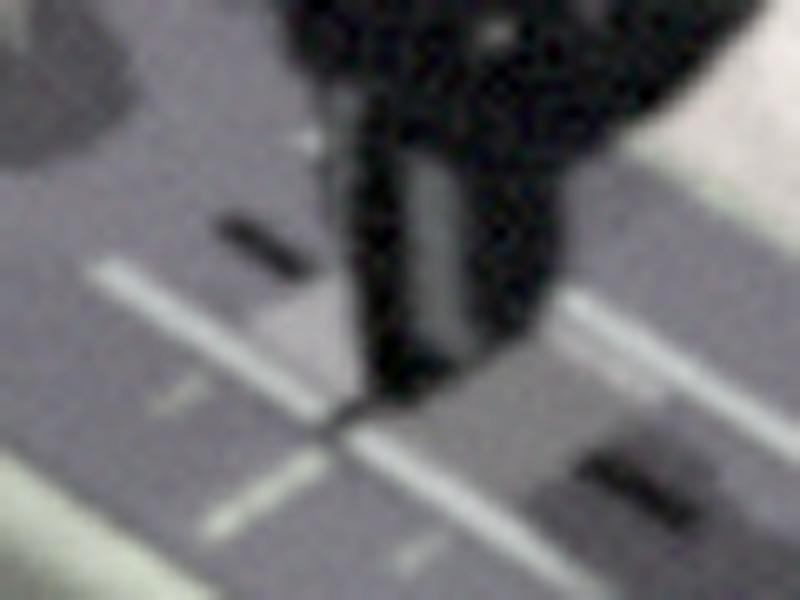

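The pointer tip at (325,432) is close to the inner end of the long line at (325,455), perhaps a little short. I'll quantify this by sampling profiles along lamp y just outside the guide, at the start and now.

```bash
python3 - <<'E'
from h import *
S=cam('scene'); ims=[cv2.imread('pics/scene0.png'),S['color']]
ys=np.arange(8,82,.5)
for z,xs in ((.088,(28,30,32)),(.090,(18,20,22,24,25,26))):
  for x in xs:
    P=np.array([proj(S,[.5222+.05*(80+y)/1000+x/1000,-.2002+(80+y)/1000-.05*x/1000,z]) for y in ys]).astype(np.float32)
    for n,im in zip('sN',ims):
        v=cv2.remap(im,P[None,:,0],P[None,:,1],cv2.INTER_LINEAR)[0].mean(1)
        base=np.median(v); w=np.clip(v-base-8,0,None); d=np.clip(base-8-v,0,None)
        f=lambda w,a,b:(round(float((w*ys)[(ys>a)&(ys<b)].sum()/max(w[(ys>a)&(ys<b)].sum(),1e-9)),1),round(float(w[(ys>a)&(ys<b)].max())))
        print(z,x,n,'bright',f(w,12,32),f(w,35,55),f(w,60,80),'dark',f(d,10,32),f(d,33,60))
E
```

```text
0.088 28 s bright (18.0, 6) (42.7, 22) (68.1, 4) dark (0.0, 0) (0.0, 0)
0.088 28 N bright (17.7, 4) (43.0, 25) (68.2, 5) dark (0.0, 0) (0.0, 0)
0.088 30 s bright (18.8, 8) (43.2, 22) (68.0, 4) dark (0.0, 0) (0.0, 0)
0.088 30 N bright (18.8, 4) (43.4, 24) (68.2, 6) dark (0.0, 0) (0.0, 0)
0.088 32 s bright (18.5, 4) (43.4, 21) (68.2, 8) dark (0.0, 0) (0.0, 0)
0.088 32 N bright (0.0, 0) (43.4, 24) (68.4, 9) dark (0.0, 0) (0.0, 0)
0.09 18 s bright (0.0, 0) (0.0, 0) (0.0, 0) dark (16.7, 33) (54.9, 11)
0.09 18 N bright (0.0, 0) (0.0, 0) (0.0, 0) dark (0.0, 0) (41.5, 38)
0.09 20 s bright (0.0, 0) (0.0, 0) (0.0, 0) dark (16.7, 46) (0.0, 0)
0.09 20 N bright (0.0, 0) (0.0, 0) (0.0, 0) dark (0.0, 0) (41.4, 50)
0.09 22 s bright (0.0, 0) (0.0, 0) (0.0, 0) dark (17.7, 49) (0.0, 0)
0.09 22 N bright (0.0, 0) (0.0, 0) (65.0, 1) dark (0.0, 0) (41.8, 46)
0.09 24 s bright (0.0, 0) (0.0, 0) (0.0, 0) dark (18.6, 26) (0.0, 0)
0.09 24 N bright (0.0, 0) (0.0, 0) (0.0, 0) dark (0.0, 0) (42.3, 27)
0.09 25 s bright (0.0, 0) (0.0, 0) (0.0, 0) dark (19.3, 11) (0.0, 0)
0.09 25 N bright (0.0, 0) (0.0, 0) (0.0, 0) dark (0.0, 0) (42.3, 12)
0.09 26 s bright (0.0, 0) (0.0, 0) (0.0, 0) dark (25.4, 6) (0.0, 0)
0.09 26 N bright (0.0, 0) (0.0, 0) (68.3, 1) dark (0.0, 0) (40.0, 1)
```

The pointer has moved 24.3 ± 0.5 mm from closed. I'll nudge it slightly and check that the hold is steady.

play_rows --deltas '[0,0.03,0,0,0]'

```text
clock: 12.48
eef_pos: [0.5298, -0.0759, 0.0653]
tool_rot: [0.726, 0.688, -0.005, 0.008]
ft_force: [0.0, -6.3, -0.9]
grip_width: 0.0092
```

```bash
python3 - <<'E'
from h import *
for i in range(6):
    S=cam('scene'); o=bot.get_obs()
    if i%2==1: print(o['clock'],np.round(o['eef_pos'],4),np.round(o['tool_rot'],4),np.round(o['ft_force'],1),o['grip_width'])
ys=np.arange(8,82,.5)
for im,n in((cv2.imread('pics/scene0.png'),'s'),(S['color'],'N')):
  for x in(18,20,22,24):
    P=np.array([proj(S,[.5222+.05*(80+y)/1000+x/1000,-.2002+(80+y)/1000-.05*x/1000,.09]) for y in ys]).astype(np.float32)
    v=cv2.remap(im,P[None,:,0],P[None,:,1],cv2.INTER_LINEAR)[0].mean(1); d=np.clip(np.median(v)-8-v,0,None); k=(ys>10)&(ys<52); print(n,x,((d*ys)[k].sum()/d[k].sum()).round(1))
E
```

```text
12.575 [ 0.5298 -0.0758  0.0653] [ 0.726   0.6877 -0.0045  0.0083] [ 0.5 -7.1 -1.5] 0.009156253861075983
12.675 [ 0.5297 -0.0757  0.0653] [ 0.726   0.6876 -0.0044  0.0082] [-0.7 -7.5 -0.5] 0.008763580876156361
12.775 [ 0.5298 -0.0758  0.0653] [ 0.726   0.6876 -0.0044  0.0082] [-0.6 -6.8 -0. ] 0.009001892254113112
s 18 19.1
s 20 16.7
s 22 17.7
s 24 18.6
N 18 42.8
N 20 42.2
N 22 42.6
N 24 43.3
```

The pointer travel is now about 25.0 mm, the force about 7 N (the half-travel spring value), and the hold is steady. I'm handing in.

```bash
python3 -c "
from h import *
print(ticket.job_done()); o=bot.get_obs(); print(o['clock'],np.round(o['eef_pos'],4))"
```

```text
the job is handed in; nothing more can be done
None
the job is handed in; nothing more can be done
```

I pressed the cap home first, then pinched the shutter tab and slid it to half travel. I handed in at about 12.8 s with the gripper still holding it.

- **Cap:** it moved about 7.5 mm at about 9 N, then stopped hard. Pushing to 27 N moved it no further, and it sits about 7 mm lower in the scene picture.
- **Shutter:** the pointer has moved about 25 mm from closed (24.7 to 25.5 mm depending on where I sampled), and its spring pushes back with about 7 N, as expected at half travel. The pose was steady over the last 0.3 s, with the grip at about 9 mm. It never went near fully open.
- **Bystanders:** the arm never went near the bottle, cup or slide box at low height, but I made no final picture check of them.

**Disagreements:**
- The fingertips were really about 37 mm higher than the reported TCP. The camera suggested 26 to 35 mm, and contact with the cap settled it, so I worked from the contact height.
- In the top view the gripper hid the pointer at the end, so the half-travel check relies on the scene camera, the arm reading and the force. By the arm reading alone the move was 24.6 mm; a slight tool tilt adds about 1 mm.

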